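# Slide the processor along the rail into the corner pocket

### The arm

A 6-joint arm with a two-finger parallel gripper is mounted at the origin on the work surface. World frame = base frame: x ahead of the robot, y to its left, z up, the work surface at z = 0. Lengths are in m, angles in rad, forces in N, time in s.
With the tool pointing down it reaches from about 0.325 to 0.775 m from the base axis. Payload 5.5 kg.
Tool frame: the origin (TCP) lies on the centre line of the jaws, within the pads' length; the fingertips stand 25 mm ahead of it and the grasp point (between the pads) lies 6 mm ahead of it; z points along the fingers, x is the direction in which the jaws open and shut, and the axes are right-handed (so a half turn about z gives the same grasp; the last joint's range is limited). The gripper opens to 88 mm and grips with 3 to 60 N. Pads are 20 mm wide; open, the fingers measure 115 mm over their backs; the gripper's body (75 mm by 178 mm) begins 61 mm behind the grasp point.
Start: joints at [-1.305, 0.091, 1.231, -0, 1.82, -0.057], TCP at [0.19, -0.569, 0.248] pointing down, gripper open.
Joint ranges: [-2.87, 2.87], [-0.86, 2.18], [0.17, 2.46], [-1.51, 4.65], [0.06, 2.69], [-2.65, 2.65]. Speed limits (rad/s): [2.57, 2.57, 3.01, 3.14, 3.14, 3.14].

### API

Orientations are given as a unit quaternion [w, x, y, z].
In Python, from station import movep, line_to, movej, grip, dwell, ik, snapshot, Unreachable, job_done, spot_in, read_clock, read_joints, read_dq, read_joint_torque, read_eef_pos, read_tcp_rot, read_force, read_torque, read_grip_width gives the robot as it stands. Calls block until the motion is done:
- movep(position, orientation): joint-space move of the TCP to a pose.
- line_to(position, orientation=None, velocity=0.15): straight line of the TCP; orientation=None keeps the orientation; velocity is the mean speed in m/s.
- movej(angles): joint-space move.
- grip(opening): finger opening in m; the grip force is fixed at half the most; returns when the fingers have stopped.
- dwell(seconds).
- ik(position, orientation): joint angles nearest the present ones, or None.
- snapshot(name): name is "side" or "top"; returns a dict with "pixels" (384x512x3 uint8, red, green, blue), "K" (3x3 intrinsics, pixels), "R" (3x3) and "t" (3): a world point X has camera coordinates R X + t. Camera axes: x right, y down, z forward; pixel columns grow to the right and rows downward; lengths in m; the calibration is good to about 2 mm. A picture is of the moment at which its call begins. There is no depth.
A pose or a line that the arm cannot do raises Unreachable and nothing moves.
- job_done(): hands the job in, once; it reports no verdict.
Trained networks look in the newest picture that a camera, given by its name, has taken for a name from the list of things; names that differ only in an ending like _2 or _b are one class to them, and where a whole thing is asked for, a point or a joint stands for the part that bears it (a point fixed in the world has none). Each returns a list of dicts, best first, with "p" (0 to 1); they miss things now and then, are a little off and sometimes report something else, mostly with a low value. They report only what shows in the picture. A call takes as long as a camera call. They do not tell look-alikes from the thing itself.
- spot_in(camera, target): "point" ([x, y, z] in m, in world coordinates, good to about 4 mm: the middle of the surface that is visible of it).
Readings, each from a call of its own:
- read_clock(): time.
- read_joints(): joint angles.
- read_dq(): joint speeds.
- read_joint_torque(): joint torques, N m.
- read_eef_pos(): TCP position.
- read_tcp_rot(): TCP orientation.
- read_force(): force on the tool from outside, world axes, zero at the start.
- read_torque(): the same for the moment, N m.
- read_grip_width(): finger opening in m.
Only numpy, scipy, OpenCV 4.12 (cv2) and the standard library are available. Lean on these libraries where they do the work, as an engineer would, in place of code of your own. Each camera call takes 0.05 s, during which the arm holds its last target.

### The job

On the blue tray, push the loose silver-lidded processor with your fingertips until it sits flat against the tray's rail, still well clear of the yellow corner pocket; then slide it along the rail into the pocket until it is fully home against the end stop, and take your hand away. Only push or press it: never lift or tip it up, and leave the black chip, the jar and everything else where they are.

Things in the scene. Friction and masses are not known exactly. Their poses are not given: they have to be found in the camera images.
- tray: Blue flat sorting tray, fixed to the bench, 200 mm (its x) by 320 mm (its y), 12 mm thick; origin at the centre of its underside, so its floor is at z = 12 mm. Floor, rail and pocket walls are smooth and slick (friction about 0.2). No walls on its -x and -y edges. It is turned up to 0.3 rad either way; at yaw 0 the rail is on the side away from the robot and the pocket at the robot's left end.
- rail (a point): Foot of the working face of the aluminium rail, midway along it: tray x = 80 mm, y = 0, z = 12 mm. The face looks to tray -x; the rail runs along tray y for the tray's whole length, 10 mm wide, 12 mm high above the floor.
- end_stop (a point): Foot of the face of the end stop in the pocket's corner with the rail: tray x = 80 mm, y = 150 mm, z = 12 mm. The face looks to tray -y and spans x = 10 to 80 mm; the stop is 12 mm high, 10 mm thick.
- lip (a point): Foot of the mouth end of the lip's inner face: tray x = 31 mm, y = 112 mm, z = 12 mm. The lip is parallel to the rail, 12 mm high, 10 mm thick, runs from here to the end stop (y = 150 mm) and leaves a pocket 49 mm wide. A flare 8 mm thick continues it at the mouth, opening away from the rail to x = 12 to 19 mm at y = 89 mm.
- pocket (a point): Point on the yellow floor of the corner pocket over which the processor's centre lies when fully home: tray x = 57 mm, y = 127 mm, z = 12 mm. It turns with the tray.
- cpu: Loose processor to be moved, 32 to 59 g: square green carrier 46 x 46 x 6 mm, centred silver lid 38 x 38 x 2 mm on top (8 mm in all). Origin at the centre of its underside; x, y along its edges. Starts flat on the tray, centre 95 to 120 mm from the rail face, turned up to 0.35 rad, at tray y about -100 or 0 mm (the black chip at the other). Home, its rear 8 mm stands out of the lip.
- black_chip: All-black chip of the same shape and size (46 x 46 x 8 mm), loose on the tray floor beside the processor, its centre 95 to 120 mm from the rail; origin at the centre of its underside. To be left alone.
- jar: Small jar with red cap, 30 mm in diameter, 35 mm high, standing loose on the tray near its -x, +y corner; origin at the centre of its underside. To be left alone.
- solvent: White solvent bottle with red cap, 56 mm in diameter, 130 mm high, on the bench to the robot's right of the tray; origin at the centre of its underside. To be left alone.
- driver: Orange-handled screwdriver lying on the bench to the robot's right of the tray; origin under the middle of it, its x from handle to tip. To be left alone.
Things that resemble listed ones, but are neither listed nor needed, are in the scene too. Leave any orange, pink or red look-alike of the cpu alone.

How it is judged:
By the outcome, as a careful person would: the job done as asked, in the order asked, and still so for the second after the job is handed in, with the robot touching nothing.
It also fails if it takes over 54 s, if anything falls off the work surface, if the arm or the gripper's body presses on something with over 40 N, if the wrist force passes 120 N, or if a joint passes its speed limit or range.

## Working session

There is one attempt and no reset: what is moved stays moved. The work goes in short steps, each a Python script; the robot and the scene stay as the last script left them, time stands still between calls to the robot, and variables do not carry over. Pictures are saved under pics/ and viewed, and the job is handed in when it is done.

```bash
mkdir -p pics; ls
cat > h.py <<'E'
import numpy as np, cv2
from station import *
def snap(n,fn=None):
    s=snapshot(n)
    if fn: cv2.imwrite('pics/'+fn,cv2.cvtColor(s['pixels'],cv2.COLOR_RGB2BGR))
    return s
def proj(s,X):
    c=np.array(s['R'])@np.array(X,float)+np.array(s['t']); p=np.array(s['K'])@c; return p[:2]/p[2]
def back(s,uv,z):
    R=np.array(s['R']);C=-R.T@np.array(s['t']);d=R.T@np.linalg.inv(np.array(s['K']))@np.array([uv[0],uv[1],1.]);return C+d*(z-C[2])/d[2]
E
python3 - <<'E'
from h import *
for c in ('top','side'):
    s=snap(c,c+'0.png')
    print(c,(-np.array(s['R']).T@s['t']).round(3))
    for t in ['cpu','black_chip','jar','tray','rail','end_stop','lip','pocket','solvent','driver']:
        for r in spot_in(c,t)[:4]: print(t,np.round(r['point'],3),round(r['p'],2),proj(s,r['point']).round())
print(read_clock())
E
```

```text
pics
top [ 0.438 -0.079  0.825]
cpu [ 0.355 -0.013  0.011] 0.94 [228. 267.]
cpu [ 0.517 -0.173  0.004] 0.93 [298. 195.]
cpu [ 0.628 -0.206  0.004] 0.87 [312. 148.]
cpu [ 0.566 -0.036  0.018] 0.74 [239. 173.]
black_chip [0.53  0.059 0.021] 0.81 [197. 189.]
jar [0.492 0.161 0.049] 0.58 [147. 204.]
tray [0.562 0.074 0.01 ] 0.79 [192. 175.]
rail [0.56  0.077 0.014] 0.98 [190. 176.]
end_stop [0.566 0.076 0.015] 0.77 [190. 173.]
lip [0.569 0.077 0.014] 0.59 [190. 172.]
solvent [ 0.586 -0.351  0.086] 0.75 [386. 159.]
solvent [ 0.565 -0.03   0.018] 0.29 [237. 173.]
driver [ 0.491 -0.388  0.023] 0.97 [394. 206.]
side [0.356 0.64  0.597]
cpu [ 0.353 -0.007  0.009] 0.84 [309. 231.]
cpu [ 0.63  -0.205  0.009] 0.72 [221. 172.]
cpu [ 0.516 -0.17   0.011] 0.66 [256. 183.]
cpu [ 0.56  -0.031  0.02 ] 0.59 [228. 209.]
jar [0.491 0.18  0.04 ] 0.8 [233. 272.]
jar [0.558 0.115 0.008] 0.68 [212. 254.]
tray [0.558 0.114 0.012] 0.23 [212. 253.]
rail [0.564 0.112 0.014] 0.9 [210. 251.]
end_stop [0.558 0.117 0.01 ] 0.6 [211. 254.]
lip [0.529 0.061 0.024] 0.73 [230. 235.]
lip [0.56  0.115 0.009] 0.58 [211. 254.]
pocket [0.558 0.116 0.013] 0.75 [211. 253.]
pocket [ 0.563 -0.028  0.021] 0.26 [227. 210.]
pocket [0.49  0.178 0.042] 0.17 [234. 271.]
solvent [ 0.589 -0.341  0.067] 0.87 [245. 135.]
solvent [0.564 0.115 0.008] 0.27 [209. 254.]
driver [ 0.484 -0.377  0.02 ] 0.54 [279. 146.]
1.1
```

```bash
python3 -c "
import cv2
a=cv2.imread('pics/top0.png');cv2.imwrite('pics/topc.png',cv2.resize(a[90:270,100:330],None,fx=3.4,fy=3.3,interpolation=cv2.INTER_CUBIC))
b=cv2.imread('pics/side0.png');cv2.imwrite('pics/sidec.png',cv2.resize(b[130:300,140:360],None,fx=3.5,fy=3.5,interpolation=cv2.INTER_CUBIC))"
```

```text
(no output)
```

View pics/top0.png

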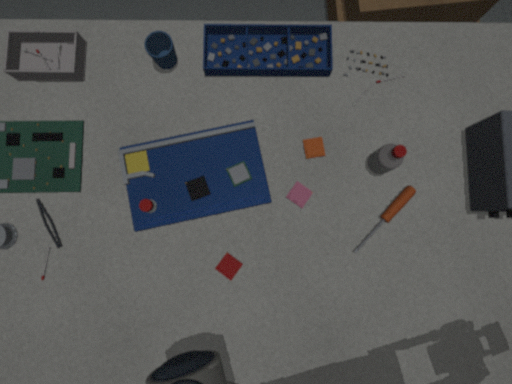

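View pics/topc.png

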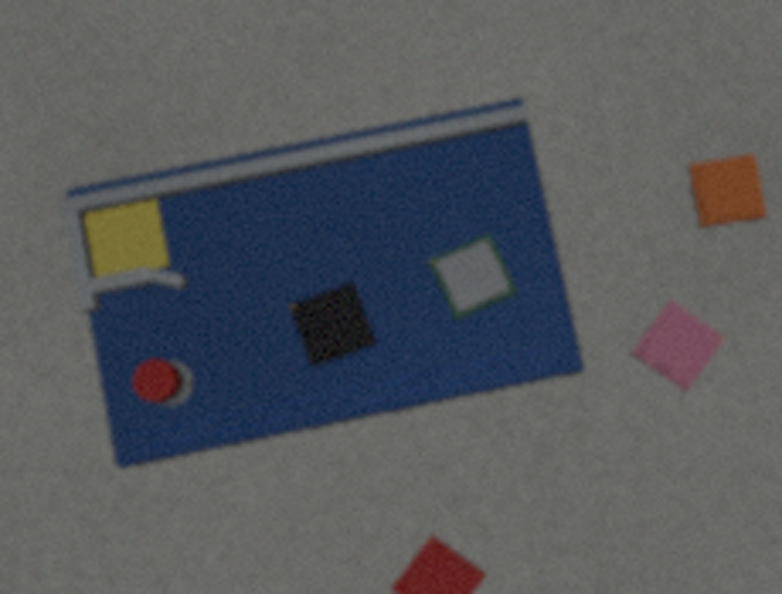

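View pics/sidec.png

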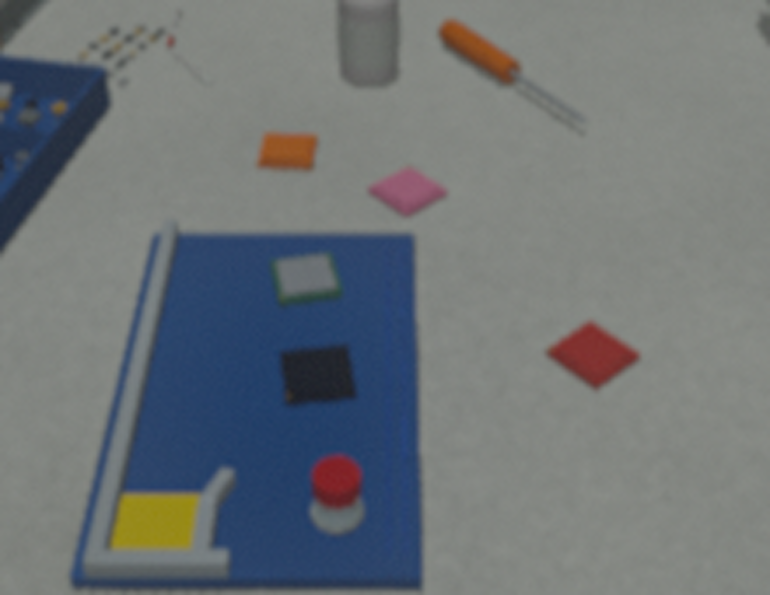

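Could be taken for the processor (top-view pixels): orange (314,148), pink (299,194), red (229,266), black chip (198,189). The silver-lidded one with the green rim on the tray is at (239,173), and the crop confirms it. Next I'll fit the tray and chip poses in both views.

```bash
cat >> h.py <<'E'
def ortho(s,z,x0=0.40,x1=0.70,y0=-0.16,y1=0.28,res=0.0005):
    # image: col -> decreasing y, row -> decreasing x
    w=int((y1-y0)/res);h=int((x1-x0)/res)
    W=[(x1,y1),(x1,y0),(x0,y0),(x0,y1)]
    src=np.float32([proj(s,(a,b,z)) for a,b in W]);dst=np.float32([(0,0),(w,0),(w,h),(0,h)])
    return cv2.warpPerspective(s['pixels'],cv2.getPerspectiveTransform(src,dst),(w,h),flags=cv2.INTER_CUBIC)
def o2w(p,x1=0.70,y1=0.28,res=0.0005): p=np.atleast_2d(p).astype(float);return np.c_[x1-p[:,1]*res,y1-p[:,0]*res]
def big(m):
    c,_=cv2.findContours(m.astype(np.uint8),cv2.RETR_EXTERNAL,cv2.CHAIN_APPROX_NONE);return max(c,key=cv2.contourArea)
E
cat > fit.py <<'E'
from h import *
for c in ('top','side'):
    s=snap(c)
    o=ortho(s,0.012); f=cv2.GaussianBlur(o,(9,9),0)
    h=cv2.cvtColor(f,cv2.COLOR_RGB2HSV)
    cv2.imwrite('pics/o_%s.png'%c,cv2.resize(cv2.cvtColor(f,cv2.COLOR_RGB2BGR),None,fx=.9,fy=.9))
    blue=(h[...,0]>100)&(h[...,0]<130)&(h[...,1]>100)
    yel=(h[...,0]>20)&(h[...,0]<35)&(h[...,1]>100)
    green=(h[...,0]>45)&(h[...,0]<95)&(h[...,1]>60)
    hull=cv2.convexHull(big(blue)); r=cv2.minAreaRect(hull)
    B=o2w(cv2.boxPoints(r)); print(c,'tray ctr',o2w(r[0]).round(4),'size',np.array(r[1])*.5,'ang',r[2],'corners',B.round(4).tolist())
    r=cv2.minAreaRect(cv2.convexHull(big(yel)));print('yel',o2w(r[0]).round(4),np.array(r[1])*.5,r[2])
    for z in (0.018,0.020):
        o=ortho(s,z);h=cv2.cvtColor(cv2.GaussianBlur(o,(5,5),0),cv2.COLOR_RGB2HSV)
        p=np.array(spot_in(c,'cpu')[0]['point']) if 0 else None
        notblue=~((h[...,0]>100)&(h[...,0]<130)&(h[...,1]>110))&(h[...,2]>60)
        n,l,st,ce=cv2.connectedComponentsWithStats(notblue.astype(np.uint8))
        for i in range(1,n):
            if 3000<st[i,4]<14000:
                r=cv2.minAreaRect(big(l==i));print('z',z,'blob',o2w(r[0]).round(4),np.array(r[1])*.5,r[2],proj(s,[*o2w(r[0])[0],z]).round())
print(read_clock())
E
python3 fit.py
```

```text
top tray ctr [[0.5551 0.0646]] size [179.30535889 316.49511719] ang 77.55000305175781 corners [[0.6085, 0.2385], [0.6767, -0.0706], [0.5016, -0.1092], [0.4334, 0.1998]]
yel [[0.5924 0.2021]] [48.25795364 50.54981995] 78.11134338378906
z 0.018 blob [[ 0.566 -0.035]] [47.90443802 47.3951149 ] 64.88516235351562 [239. 173.]
z 0.018 blob [[0.492 0.171]] [43.64793396 33.78399277] 9.462321281433105 [147. 205.]
z 0.02 blob [[ 0.5656 -0.0352]] [47.90328217 47.38214493] 64.8406982421875 [239. 173.]
z 0.02 blob [[0.4919 0.1704]] [43.47917938 33.69253922] 9.7824068069458 [147. 205.]
side tray ctr [[0.5618 0.0708]] size [196.30258179 321.18734741] ang 77.53714752197266 corners [[0.623, 0.2488], [0.6923, -0.0648], [0.5006, -0.1072], [0.4313, 0.2064]]
yel [[0.5931 0.1953]] [47.09448242 40.17991257] 77.19573211669922
z 0.018 blob [[ 0.5644 -0.035 ]] [47.21389008 55.21091461] 65.224853515625 [227. 209.]
z 0.018 blob [[0.4927 0.1559]] [33.49272156 64.89670563] 75.20323944091797 [236. 270.]
z 0.02 blob [[ 0.5637 -0.0326]] [47.16882706 54.85465622] 65.29756927490234 [227. 209.]
z 0.02 blob [[0.4922 0.1575]] [33.49272156 64.64131927] 75.20323944091797 [236. 270.]
1.2
```

```bash
cat >> h.py <<'E'
YAW=0.2174; C=np.array([0.5642,0.0695])
def T(lx,ly,z=0.012):
    c,s_=np.cos(YAW),np.sin(YAW); return np.array([C[0]+(c*lx-s_*ly)/1e3,C[1]+(s_*lx+c*ly)/1e3,z])
def L(p):
    c,s_=np.cos(YAW),np.sin(YAW); d=(np.array(p[:2])-C)*1e3; return np.array([c*d[0]+s_*d[1],-s_*d[0]+c*d[1]])
def overlay(s,fn,box,k,cpu=None):
    x0,y0,x1,y1=box
    im=cv2.resize(cv2.cvtColor(s['pixels'],cv2.COLOR_RGB2BGR)[y0:y1,x0:x1],None,fx=k,fy=k,interpolation=cv2.INTER_CUBIC)
    im=cv2.convertScaleAbs(im,alpha=1.5)
    def pl(pts,col,cl=True):
        q=np.array([((proj(s,p)+.5-[x0,y0])*k) for p in pts]).round().astype(int)
        cv2.polylines(im,[q.reshape(-1,1,2)],cl,col,1)
    pl([T(-100,-160),T(100,-160),T(100,160),T(-100,160)],(0,255,255))
    pl([T(80,-160),T(80,150),T(10,150)],(0,0,255),False)
    pl([T(80,-160,.024),T(80,150,.024),T(10,150,.024)],(0,255,0),False)
    pl([T(31,112),T(31,150)],(255,0,255),False)
    if cpu is not None:
        lx,ly,a=cpu
        pl([T(lx+23*(np.cos(a)*i-np.sin(a)*j),ly+23*(np.sin(a)*i+np.cos(a)*j),.018) for i,j in ((1,1),(1,-1),(-1,-1),(-1,1))],(255,255,0))
    cv2.imwrite('pics/'+fn,im)
E
python3 - <<'E'
from h import *
c=(*L([.5655,-.035]),.22);print(c)
overlay(snap('top'),'ov_t.png',(105,105,285,245),4.2,c)
overlay(snap('side'),'ov_s.png',(150,180,270,305),4.7,c)
print(read_tcp_rot(),read_force())
E
```

```text
(np.float64(-21.270367481529306), np.float64(-102.32063070173436), 0.22)
[ 8.61590912e-06  8.11565586e-01 -5.84261328e-01  1.29496434e-05] [-0.21809621 -0.62967216 -0.37265269]
```

View pics/ov_t.png

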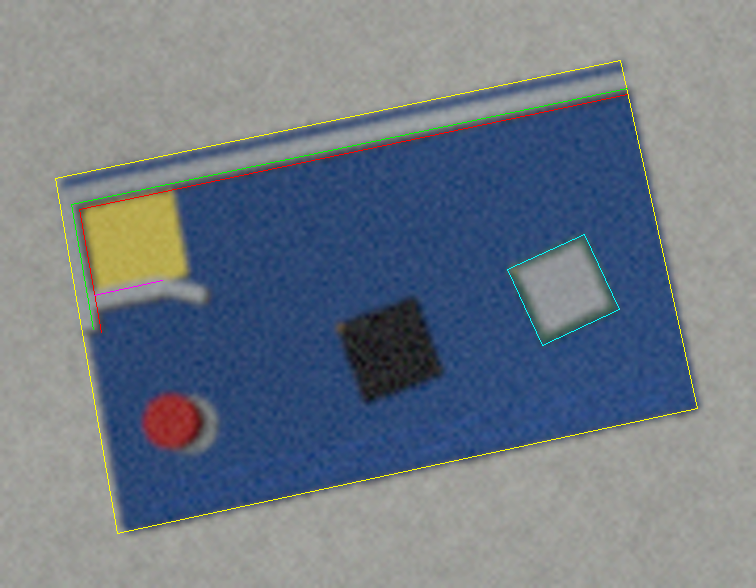

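View pics/ov_s.png

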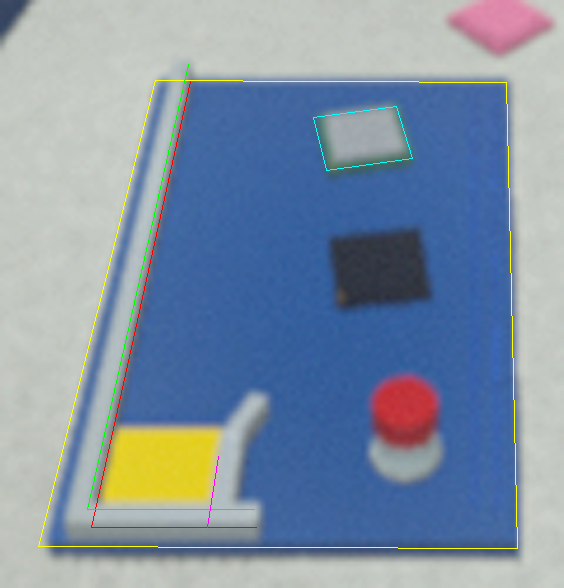

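```bash
cat >> h.py <<'E'
A=YAW-np.pi/2; Q=[0,np.cos(A/2),np.sin(A/2),0]
def loc(): p=read_eef_pos(); return np.r_[L(p),p[2]*1e3].round(1)
def fl():
    f=np.array(read_force()); c,s_=np.cos(YAW),np.sin(YAW); return np.array([c*f[0]+s_*f[1],-s_*f[0]+c*f[1],f[2]])
E
python3 - <<'E'
from h import *
movep(T(-72,-102.3,.13),Q); grip(.014)
print(loc(),read_grip_width(),read_clock(),read_joints())
line_to(T(-72,-102.3,.040),velocity=.12)
f0=fl();print(loc(),f0)
line_to(T(-50,-102.3,.040),velocity=.08)
line_to(T(10,-102.3,.040),velocity=.04)
print(loc(),fl()-f0,read_clock())
s=snap('top','p1.png');overlay(s,'p1t.png',(105,105,285,245),4.2)
overlay(snap('side'),'p1s.png',(150,160,270,305),4)
E
```

```text
[ -72.  -102.3  130. ] 0.01415399162079047 4.7417 [-1.54429157e-01 -1.21825957e-01  1.64944966e+00 -2.84821370e-06
  1.61398329e+00  1.19895136e+00]
[ -71.5 -102.5   40.8] [ 0.36326675 -0.79919686  1.01990679]
[   9.9 -102.3   40.1] [-0.7105475   1.35278602 -1.46655895] 7.7167
```

View pics/p1t.png

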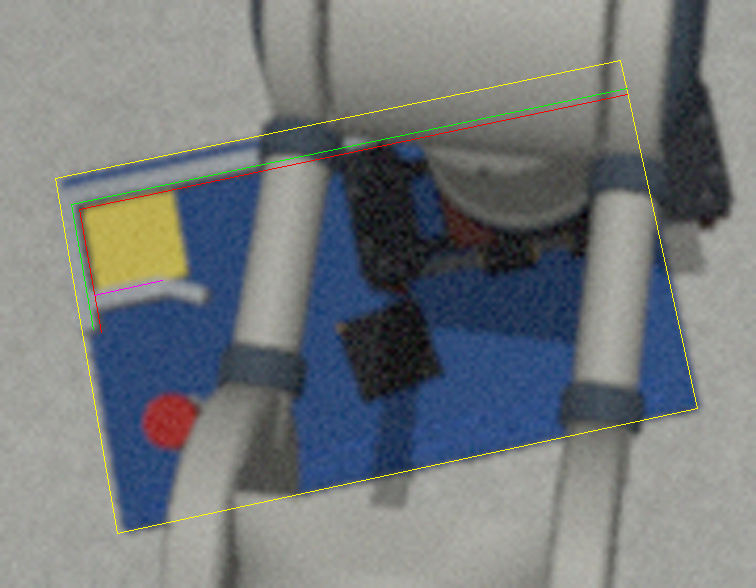

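View pics/p1s.png

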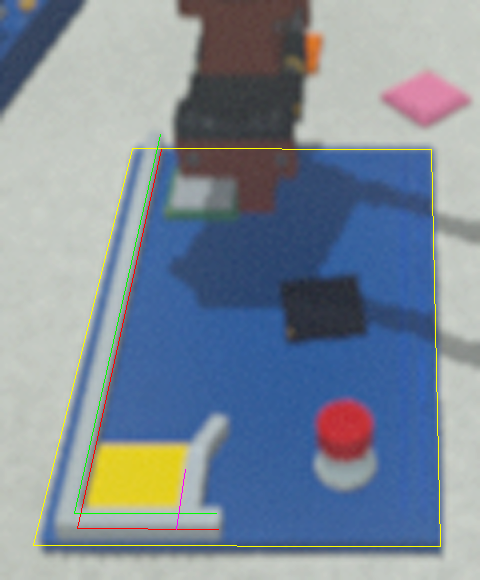

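The chip (side view, px 166–237 × 175–217) is square to the fingers and about 15 mm short of the rail. I'll continue in small steps, watching the force.

Run:
```python
from h import *
line_to(T(19,-102.3,.040),velocity=.03); dwell(.15)
f0=np.mean([fl() for _ in range(8)],0)
x=19
while x<30:
    x+=.7; line_to(T(x,-102.3,.040),velocity=.015); dwell(.03)
    f=np.mean([fl() for _ in range(6)],0)-f0; print(round(x,1),loc(),f.round(1))
    if f[0]<-4: break
print(read_clock())
overlay(snap('side'),'p2s.png',(150,160,270,305),4)
```

```text
19.7 [  19.7 -102.3   40. ] [0.1 1.1 1.1]
20.4 [  20.3 -102.3   40. ] [-0.9  0.7  2.2]
21.1 [  20.5 -102.3   39.9] [-5.5  0.2  3.6]
9.2667
```

View pics/p2s.png

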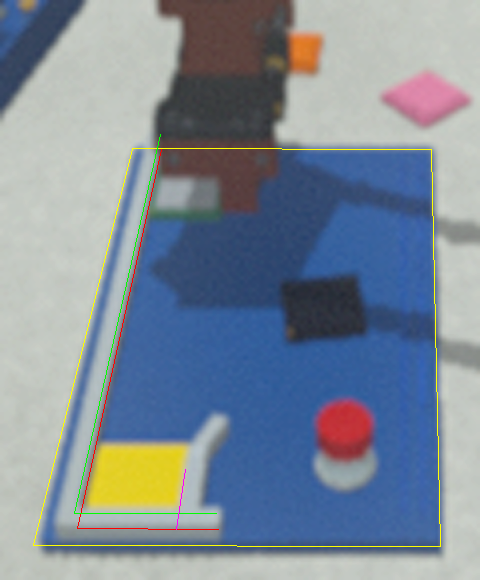

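Run:
```python
from h import *
line_to(T(5,-102.3,.040),velocity=.08)
line_to(T(5,-112,.10),velocity=.2)
grip(0.0); print(read_grip_width())
line_to(T(53,-200,.12),velocity=.25)
print(loc(),read_clock())
overlay(snap('side'),'p3s.png',(150,160,270,305),4)
overlay(snap('top'),'p3t.png',(105,105,285,245),4.2,(57,-102,0))
```

```text
0.0003851767244534725
[  52.7 -199.6  119.3] 11.0917
```

View pics/p3s.png

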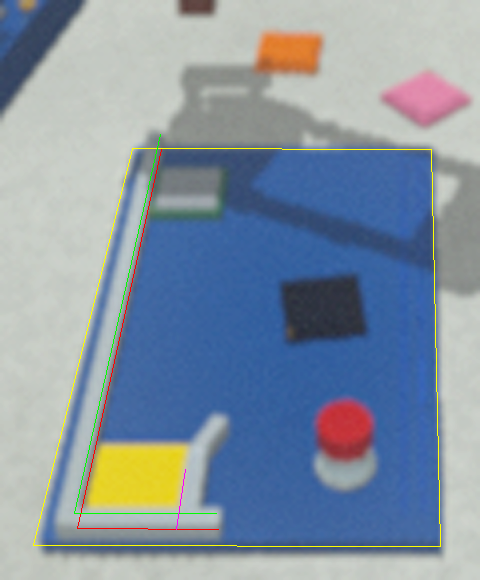

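View pics/p3t.png

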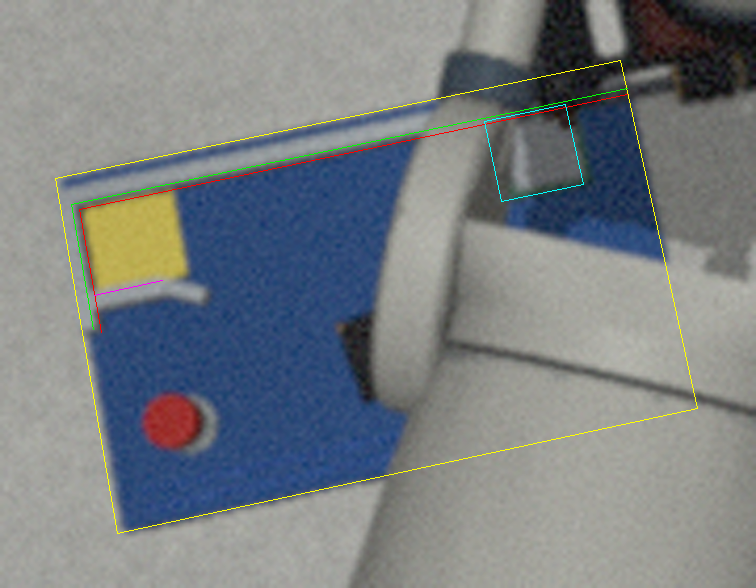

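The chip now lies along the rail, square in both views (side px 152–222 × 168–217), far from the yellow pocket. Next, slide it along the rail.

Run:
```python
from h import *
line_to(T(54,-162,.040),velocity=.15)
print(loc())
line_to(T(54,-140,.040),velocity=.05)
line_to(T(54,40,.040),velocity=.06); dwell(.1)
print(loc(),fl(),read_clock())
overlay(snap('side'),'p4s.png',(150,160,270,305),4)
```

```text
[  54.1 -161.6   40.3]
[54.  39.9 40. ] [-0.07300585  0.01913925  0.37231392] 15.775
```

View pics/p4s.png

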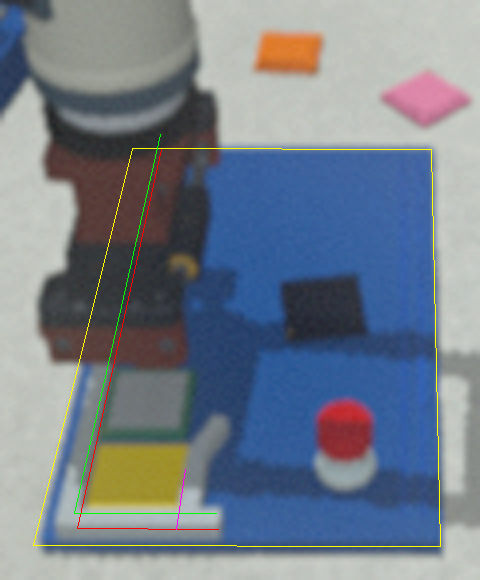

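Run:
```python
from h import *
line_to(T(54,78,.040),velocity=.04); dwell(.15)
f0=np.mean([fl() for _ in range(8)],0); print(loc(),f0.round(1))
y=78
while y<98:
    y+=.8; line_to(T(54,y,.040),velocity=.02); dwell(.03)
    f=np.mean([fl() for _ in range(6)],0)-f0
    if y>83 or abs(f[1])>1.5: print(round(y,1),loc(),f.round(1))
    if f[1]<-6: break
print(read_clock())
overlay(snap('side'),'p5s.png',(150,180,270,305),4.6)
```

```text
[54.  77.8 40. ] [ 0.5 -0.3 -0.1]
83.6 [54.  83.7 40. ] [-0.1 -0.3  0.4]
84.4 [54.  84.5 40. ] [-1.9  0.8  0.5]
85.2 [54.  85.3 40. ] [-1.   0.2 -0.3]
86.0 [54. 86. 40.] [-0.3 -0.4 -0.5]
86.8 [54.  86.9 40. ] [-0.4 -0.3 -0.1]
87.6 [54.  87.7 40. ] [-0.6  0.6 -0.5]
88.4 [54.  88.5 40. ] [-0.8  0.9  0.2]
89.2 [54.  89.3 40. ] [-0.4  1.  -0.2]
90.0 [54. 90. 40.] [-1.2  0.4 -0.1]
90.8 [54.  90.8 40. ] [0.1 0.6 0.4]
91.6 [54.  91.7 40. ] [-0.4 -0.7 -0.1]
92.4 [54.  92.4 40. ] [-0.  -0.4 -0.3]
93.2 [54.  93.1 40. ] [ 0.1  0.2 -1.1]
94.0 [54.  93.3 40. ] [-0.3 -5.2 -0.4]
94.8 [54.  93.4 40. ] [-0.5 -7.  -0. ]
23.025
```

View pics/p5s.png

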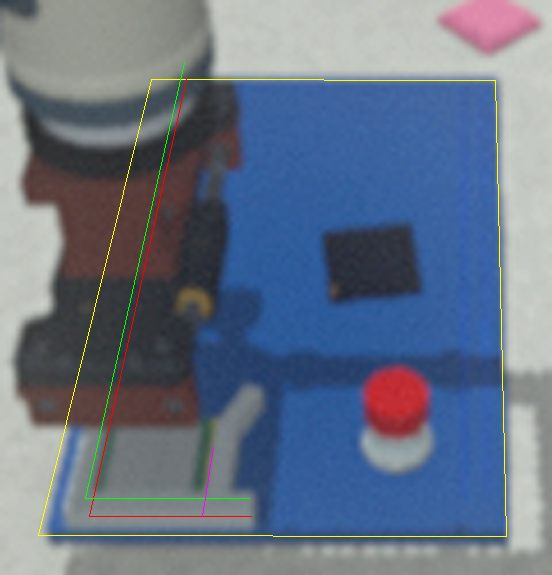

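Run:
```python
from h import *
line_to(T(54,70,.040),velocity=.1)
line_to(T(40,20,.16),velocity=.25)
movep([.35,-.35,.25],Q)
print(read_clock(),fl().round(1))
s=snap('side');overlay(s,'p6s.png',(150,180,270,305),4.6)
t=snap('top');overlay(t,'p6t.png',(105,105,285,245),4.2)
for c in('top','side'):
  for n in('black_chip','jar'): print(c,n,[np.round(r['point'],3).tolist() for r in spot_in(c,n)[:2]])
cv2.imwrite('pics/p6z.png',cv2.resize(cv2.cvtColor(np.hstack([t['pixels'][130:200,110:180],s['pixels'][250:320,150:220]]),cv2.COLOR_RGB2BGR),None,fx=5.6,fy=5.6,interpolation=cv2.INTER_CUBIC))
```

```text
26.0333 [ 0.1 -0.1  0.8]
top black_chip []
top jar [[0.488, 0.161, 0.05]]
side black_chip [[0.532, 0.061, 0.024]]
side jar [[0.491, 0.178, 0.04]]
```

View pics/p6t.png

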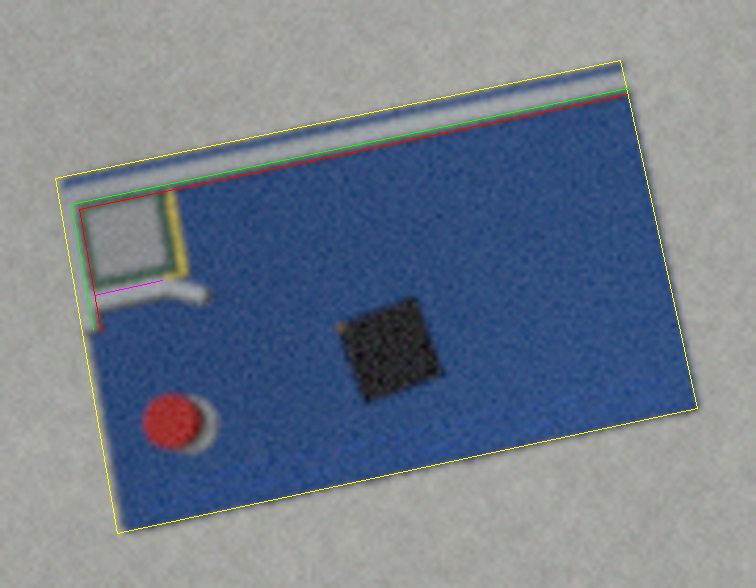

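View pics/p6s.png

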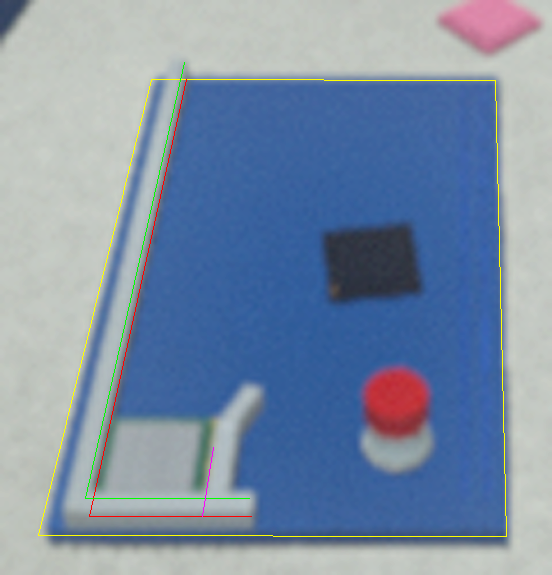

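View pics/p6z.png

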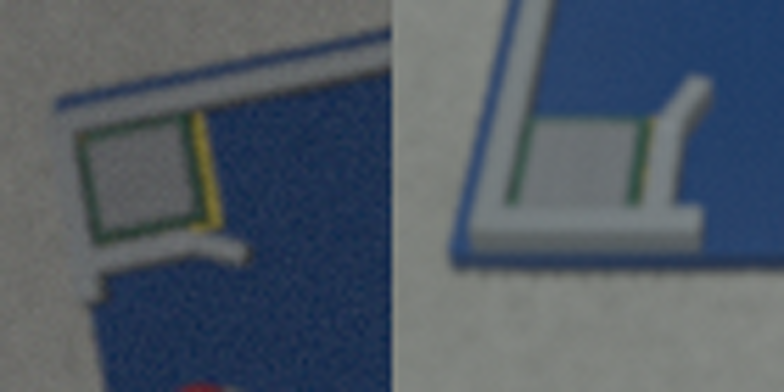

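```bash
python3 -c "
from h import *
job_done(); print(read_clock())"
```

```text
the job is handed in; nothing more can be done
the job is handed in; nothing more can be done
```

The processor is home in the yellow corner pocket, against the end stop and along the rail. The job is handed in, with the hand well clear and about 26 s on the clock.

- **Push to the rail:** I pushed it with nearly closed fingertips, about 100 mm along the tray from its middle and well clear of the pocket. Contact showed as about 5.5 N. Pictures taken with the hand clear showed it square to the rail before I went on.
- **Slide into the pocket:** I closed the fingers and pushed it along the rail from behind. There was almost no resistance until a sharp rise to 5–7 N at the end stop, about 2.5 mm past where my fit put it.
- **Last pictures:** both views show it flat in the corner with no visible gap to the rail or end stop. The only yellow showing is a narrow strip behind it and a sliver beside the lip.
- **Everything else:** the black chip and jar are where they started in both pictures; I did not re-measure the bottle or screwdriver.

Two checks disagreed slightly:
- Rail contact came about 3 mm earlier than my fit predicted; the camera calibration is good to about 2 mm.
- The network missed the black chip in the last top view, though the picture shows it unmoved.

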